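# Count along the divider rack and push the bearing into the third gap

## Robot

A 7-joint arm with a two-finger parallel gripper is mounted at the origin on a cart in front of the work surface, level with it; the furniture and walls round the work are solid. World frame = base frame: x ahead of the robot, y to its left, z up, the work surface at z = 0. Lengths are in m, angles in degrees, forces in N, time in s.
With the tool pointing down it reaches from about 0.425 to 0.875 m from the base axis. Payload 4.7 kg.
Tool frame: the origin (TCP) lies at the very end of the fingers, on their centre line; the grasp point (between the pads) lies 19 mm behind it; x points along the fingers, z is the direction in which the jaws open and shut, and the axes are right-handed (so a half turn about x gives the same grasp; the last joint's range is limited). The gripper opens to 87 mm and grips with 3 to 60 N. Pads are 19 mm wide; open, the fingers measure 117 mm over their backs; the gripper's body (75 mm by 190 mm) begins 51 mm behind the grasp point.
Start: joints at [-68.864, 18.392, -4.016, 83.108, 1.295, 78.541, -3.26], TCP at [0.226, 0.61, 0.186] pointing down, gripper open.
Joint ranges: [-163.93, 163.93], [-17.29, 119.83], [-79.2, 71.16], [3.27, 140.29], [-89.18, 269.18], [5.43, 117.66], [-154.24, 154.24]. Speed limits (degrees/s): [147.25, 147.25, 180, 180, 180, 180, 180].

## Interface

Orientations are given as [roll, pitch, yaw] about the fixed x, y, z axes, in that order (R = Rz(yaw) Ry(pitch) Rx(roll)).
In Python, from cell import env gives the robot as it stands. The module is installed in compiled form; this text tells all that it offers.
- The arm moves only by the tool drive_tool, never from a script. Its argument "increments" is a list of rows, each a list of 2 entries, a list of its own where there are three numbers: the shift along the tool's x, y, z scaled (see below), then the turn, a rotation vector about the tool's x, y, z scaled (see below). In form: [[[dx, dy, dz], [wx, wy, wz]], ...]. A call has 1 to 10 rows; each row shifts and turns the commanded pose from where the row before left it, along the tool's axes as they then stand; what a row does not reach is not made up. The controller multiplies each number of a shift by 0.04 m and each number of a turn by 120 degrees. A row lasts 1/10 s, in which the tool goes at most 50 mm and 8.59 degrees, less where a joint would pass 70% of its speed; a pose out of reach is approached as far as the arm can. A call with a number of a shift or a turn outside -1 to 1 is refused whole. A call with a gripper value outside its range is refused whole. "hand" is the gripper's target within -1 to 1 (fully open at 1, half-way at 0, shut at -1), set as the call begins (left out, the last holds). The fingers move at their own pace and stop on an object; "squeeze" is the grip in N (left out, the last holds). Time passes only in rows, so rows that do not move let the fingers close. It gives the time, the measured TCP pose, the force and the opening at its end, in the units of the state.
- env.get_obs(): the state, without advancing time (a new reading comes with each control period).
- env.read_camera(name): name is "scene" or "top" or "wrist"; returns a dict with "frame" (480x640x3 uint8, red, green, blue), "fx", "fy", "cx", "cy" (pixels), "R" (3x3) and "t" (3): a world point X has camera coordinates R X + t. Camera axes: x right, y down, z forward; pixel columns grow to the right and rows downward; lengths in m; the calibration is good to about 2 mm. The wrist camera is an equidistant fisheye: a pixel r from the principal point sees the ray r / f radians off the axis. A picture is of the moment at which its call begins. There is no depth.
- env.sign_off(): hands the job in, once; it reports no verdict.
The state is a dict: "time_s": time; "qpos": joint angles; "joint_velocities": joint speeds; "effort": joint torques, N m; "tool_pos": TCP position; "tool_rot": TCP orientation; "force": force on the tool from outside, world axes, zero at the start; "wrist_torque": the same for the moment, N m; "grip_width": finger opening in m.
Only numpy, scipy, OpenCV 4.12 (cv2) and the standard library are available. Lean on these libraries where they do the work, as an engineer would, in place of code of your own. Each camera call takes 0.05 s, during which the arm holds its last target.

## Task

Count the gaps of the divider rack from the end with the tall post, full or empty alike: run a fingertip along the rail at the back so that it flicks over the little sprung tabs of the first, second and third gap in turn, and no tab beyond the third. Then push the loose bearing that lies on the open table close in front of the rack across the table into that third gap, until it rests against the back rail. Only push it, do not lift it, and leave the other bearings and the things around as they are.

Things in the scene. Friction and masses are not known exactly. Their poses are not given: they have to be found in the camera images.
- rack: Fixed comb-shaped divider rack: grey back rail, seven aluminium fins, no floor (parts slide on the table). Origin on the table, middle of the line through the gaps' mouths; x points from the open mouths (robot's side) to the rail, y left along the rail, z up. Six gaps, centres at y = +155, +93, +31, -31, -93, -155 mm. The second gap from each end already holds a bearing.
- gap_size (a point): Point on the table in the middle of the rack, 28 mm behind the mouths (on a fin). Fins run from x = 1 to 56 mm in the rack's frame, 30 mm high, 4 mm thick (8 mm at their round front ends): a gap is 58 mm wide (54 mm at the mouth) and 56 mm deep. Back rail: front face at x = 56 mm, 12 mm thick, 40 mm high.
- rail_mid (a point): Middle of the back rail's top, 62 mm behind the mouths, 40 mm up. Over each gap's middle line a black tab stands on the rail: hinge 43 mm and top 68 mm above the table, 12 mm wide along x, 5 mm thick, sprung upright, tipped along the rail either way by about 1 N. A fingertip passing along the rail with its end 52 to 58 mm above the table flicks it (over 0.4 rad).
- start_post: Fixed end piece with the tall post: grey foot 24x24x20 mm with a round steel post with a knob head on it, top 78 mm above the table, head 22 mm in diameter. Stands beside one end of the rack (left or right), at x = 15 mm, y = +200 or -200 mm in the rack's frame. The gaps are counted from this end. Origin in the middle of its underside.
- end_block: Fixed low end piece, grey block 24x24x20 mm with a flat screw head, total 23 mm high, beside the other end of the rack. Origin in the middle of its underside.
- loose_bearing: Steel taper roller bearing cone to be pushed: a round ring with rollers, 50 mm in diameter, 18 mm high, about 0.12 kg (varies), lying flat within 13 cm of the mouths, between rack and robot (not the one at the table's front edge far left, nor the heap behind the rack: those are fixed scenery). Origin in the middle of its underside. When it rests against the back rail its origin is at x = 31 mm in the rack's frame.
- racked_bearing_1: Same kind of bearing, already in the second gap from the left; leave it alone. Origin in the middle of its underside.
- racked_bearing_2: Same kind of bearing, already in the second gap from the right; leave it alone. Origin in the middle of its underside.
- thin_ring: Loose thin steel ring, 48 mm in diameter, 12 mm high, lying on the table to the left; leave it alone. Origin in the middle of its underside.
- screwdriver: Loose screwdriver, 214 mm long, 26 mm thick, lying on the table to the right; leave it alone. Origin about its middle, at its underside.
- tab_a (a joint): Tilt of the tab over the leftmost gap (rack y = +155 mm), rad: 0 upright, positive when tipped to the right (-y), negative to the left; a spring brings it back to 0.
- tab_b (a joint): Tilt of the tab over the second from the left gap (rack y = +93 mm), rad: 0 upright, positive when tipped to the right (-y), negative to the left; a spring brings it back to 0.
- tab_c (a joint): Tilt of the tab over the third from the left gap (rack y = +31 mm), rad: 0 upright, positive when tipped to the right (-y), negative to the left; a spring brings it back to 0.
- tab_d (a joint): Tilt of the tab over the third from the right gap (rack y = -31 mm), rad: 0 upright, positive when tipped to the right (-y), negative to the left; a spring brings it back to 0.
- tab_e (a joint): Tilt of the tab over the second from the right gap (rack y = -93 mm), rad: 0 upright, positive when tipped to the right (-y), negative to the left; a spring brings it back to 0.
- tab_f (a joint): Tilt of the tab over the rightmost gap (rack y = -155 mm), rad: 0 upright, positive when tipped to the right (-y), negative to the left; a spring brings it back to 0.
Not all that is in view belongs to the job. Several things look just like the start_post: the one meant starts nearest to the robot's base.

How it is judged (in metres and radians):
On the way, in this order (a step that is already met when the one before it is completed fails the run):
1. the tab of the first gap, counted from the tall post, is flicked (((y of start_post in the frame of rack above 0 m and (value of joint tab_a above 0.4 rad or value of joint tab_a below -0.4 rad)) or (y of start_post in the frame of rack below 0 m and (value of joint tab_f above 0.4 rad or value of joint tab_f below -0.4 rad)))), for 0.04 s.
2. the tab of the second gap, counted from the tall post, is flicked (((y of start_post in the frame of rack above 0 m and (value of joint tab_b above 0.4 rad or value of joint tab_b below -0.4 rad)) or (y of start_post in the frame of rack below 0 m and (value of joint tab_e above 0.4 rad or value of joint tab_e below -0.4 rad)))), for 0.04 s.
3. the tab of the third gap, counted from the tall post, is flicked (((y of start_post in the frame of rack above 0 m and (value of joint tab_c above 0.4 rad or value of joint tab_c below -0.4 rad)) or (y of start_post in the frame of rack below 0 m and (value of joint tab_d above 0.4 rad or value of joint tab_d below -0.4 rad)))), for 0.04 s.
4. the loose bearing is in the third gap, against the back rail (((y of start_post in the frame of rack above 0 m and (y of loose_bearing in the frame of rack between 0.021 and 0.041 m and x of loose_bearing in the frame of rack between 0.026 and 0.04 m and height (world z) of loose_bearing below 0.006 m and angle between loose_bearing's own z axis and vertical below 0.15 rad)) or (y of start_post in the frame of rack below 0 m and (y of loose_bearing in the frame of rack between -0.041 and -0.021 m and x of loose_bearing in the frame of rack between 0.026 and 0.04 m and height (world z) of loose_bearing below 0.006 m and angle between loose_bearing's own z axis and vertical below 0.15 rad)))), for 0.2 s.
At the end, for the whole second after the job is handed in: The loose bearing lies flat and at rest on the table in the third gap from the tall post, within 5 mm of touching the back rail and within 10 mm of the gap's middle line; the other bearings, the ring and the screwdriver are within 15 mm of where they were (((y of start_post in the frame of rack above 0 m and (y of loose_bearing in the frame of rack between 0.021 and 0.041 m and x of loose_bearing in the frame of rack between 0.026 and 0.04 m and height (world z) of loose_bearing below 0.006 m and angle between loose_bearing's own z axis and vertical below 0.15 rad)) or (y of start_post in the frame of rack below 0 m and (y of loose_bearing in the frame of rack between -0.041 and -0.021 m and x of loose_bearing in the frame of rack between 0.026 and 0.04 m and height (world z) of loose_bearing below 0.006 m and angle between loose_bearing's own z axis and vertical below 0.15 rad))) and linear speed of loose_bearing below 0.01 m/s and distance of each of racked_bearing_1, racked_bearing_2, thin_ring, screwdriver from where it was at the start of the episode below 0.015 m).
It fails at once if a tab beyond the third is flicked ((y of start_post in the frame of rack above 0 m and ((value of joint tab_d above 0.4 rad or value of joint tab_d below -0.4 rad) or (value of joint tab_e above 0.4 rad or value of joint tab_e below -0.4 rad) or (value of joint tab_f above 0.4 rad or value of joint tab_f below -0.4 rad))) or (y of start_post in the frame of rack below 0 m and ((value of joint tab_a above 0.4 rad or value of joint tab_a below -0.4 rad) or (value of joint tab_b above 0.4 rad or value of joint tab_b below -0.4 rad) or (value of joint tab_c above 0.4 rad or value of joint tab_c below -0.4 rad)))).
It fails at once if the loose bearing is lifted (over 10 mm) or tipped (over 0.4 rad) (height (world z) of loose_bearing above 0.01 m or angle between loose_bearing's own z axis and vertical above 0.4 rad).
It fails at once if a racked bearing, the thin ring or the screwdriver is shifted by more than 15 mm (distance of any of racked_bearing_1, racked_bearing_2, thin_ring, screwdriver from where it was at the start of the episode above 0.015 m).
It also fails if it takes over 58 s, if anything falls off the work surface, if the arm or the gripper's body presses on something with over 40 N, if the wrist force passes 120 N, or if a joint passes its speed limit or range.

## Working session

There is one attempt and no reset: what is moved stays moved. The work goes in short steps, Python scripts to look and compute and a tool call to move; the robot and the scene stay as the last step left them, time stands still between calls to the robot, and variables do not carry over. Pictures are saved under pics/ and viewed, and the job is handed in when it is done.

Besides the shell and the picture viewer there is one more tool, called as a command line: name --argument value ..., lists and objects as JSON in quotes. drive_tool: Moves the arm, as the interface text tells. Shifts and turns lie within -1 to 1; 1 stands for 0.04 m of shift or 120 degrees of turn. Its arguments: {"type":"object","properties":{"increments":{"type":"array"},"hand":{"type":"number"},"squeeze":{"type":"number"}},"required":["increments"]}

```bash
mkdir -p pics; cat > h.py <<'E'
import numpy as np,cv2
from cell import env
def snap(name,fn):
    d=env.read_camera(name); cv2.imwrite('pics/'+fn,d['frame'][:,:,::-1]); return d
def ray(d,u,v):
    R=np.array(d['R']);t=np.array(d['t']);c=-R.T@t
    return c,R.T@np.array([(u-d['cx'])/d['fx'],(v-d['cy'])/d['fy'],1])
def onz(d,u,v,z):
    c,r=ray(d,u,v); return c+r*(z-c[2])/r[2]
def proj(d,X):
    p=np.array(d['R'])@np.array(X)+np.array(d['t']); return d['fx']*p[0]/p[2]+d['cx'],d['fy']*p[1]/p[2]+d['cy']
E
python3 - <<'E'
from h import *
o=env.get_obs();print(o)
for n in('scene','top','wrist'):
    d=snap(n,n+'0.png');print(n,{k:np.round(np.array(v),3).tolist() for k,v in d.items() if k!='frame'}, -np.array(d['R']).T@np.array(d['t']))
E
```

```text
{'time_s': 0.0, 'qpos': array([-68.86228151,  18.43876495,  -4.01468378,  83.17589475,
         1.29551275,  78.5408636 ,  -3.2624519 ]), 'joint_velocities': array([-0.09616674, -0.12256523, -0.01109031, -0.10924298,  0.01634795,
        0.05007091,  0.00094433]), 'effort': array([ 2.67352370e-04, -4.91300690e+01, -4.04286291e-01, -3.12524450e+01,
       -6.39817631e-02,  4.40561422e-02,  1.80157290e-04]), 'tool_pos': array([0.22566991, 0.6088938 , 0.18535612]), 'tool_rot': array([-176.57521865,   89.88954978, -106.90631953]), 'force': array([ 0.18539817, -0.51781532,  0.50269365]), 'wrist_torque': array([0.02965968, 0.02117305, 0.02888882]), 'grip_width': 0.08703710772997668}
scene {'fx': 468.416, 'fy': 468.416, 'cx': 316.896, 'cy': 232.284, 'R': [[0.782, -0.624, -0.007], [-0.36, -0.442, -0.822], [0.509, 0.645, -0.57]], 't': [-0.444, 0.193, 0.846]} [-0.01477665 -0.73726891  0.63772073]
top {'fx': 474.069, 'fy': 474.069, 'cx': 320.045, 'cy': 240.075, 'R': [[0.001, -1.0, -0.004], [-0.973, -0.0, -0.23], [0.23, 0.004, -0.973]], 't': [-0.096, 0.536, 1.12]} [ 0.26399346 -0.10020668  1.21264782]
wrist {'fx': 371.648, 'fy': 371.648, 'cx': 313.941, 'cy': 237.968, 'R': [[0.347, 0.938, -0.003], [0.906, -0.334, 0.26], [0.243, -0.092, -0.966]], 't': [-0.648, -0.033, 0.39]} [0.15991727 0.6330975  0.38382764]
```

View pics/top0.png

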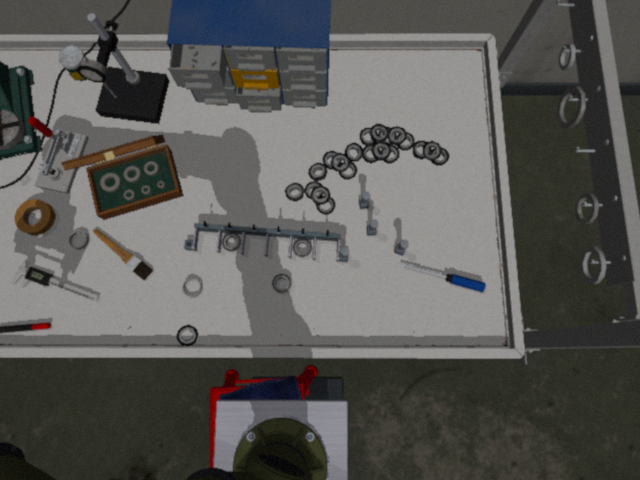

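View pics/scene0.png

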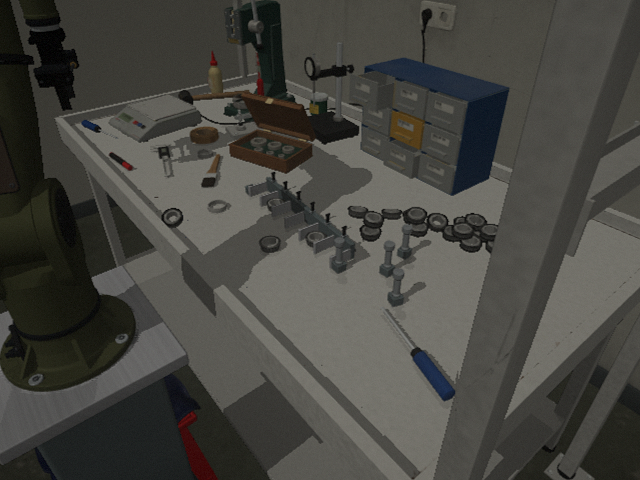

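View pics/wrist0.png

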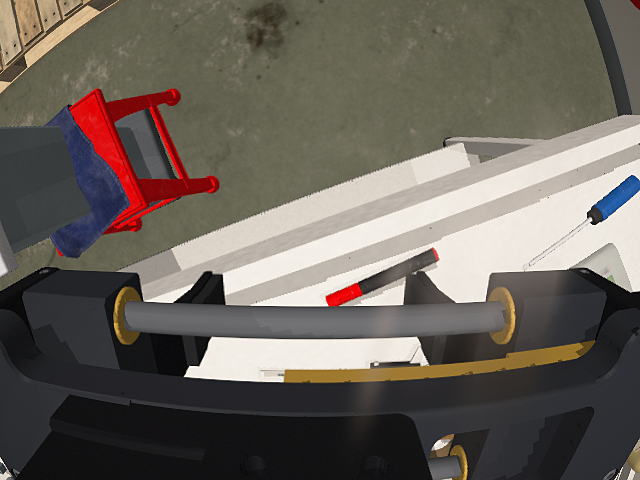

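```bash
python3 - <<'E'
import cv2,numpy as np
a=cv2.imread('pics/top0.png');b=cv2.imread('pics/scene0.png')
f=lambda i,g:np.clip(255*(i/255.)**g,0,255).astype('uint8')
cv2.imwrite('pics/ct.png',f(cv2.resize(a[170:310,170:420],None,fx=3.2,fy=3.2,interpolation=2),.6))
cv2.imwrite('pics/cs.png',f(cv2.resize(b[160:310,230:430],None,fx=4,fy=4,interpolation=2),.6))
E
```

```text
(no output)
```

View pics/ct.png

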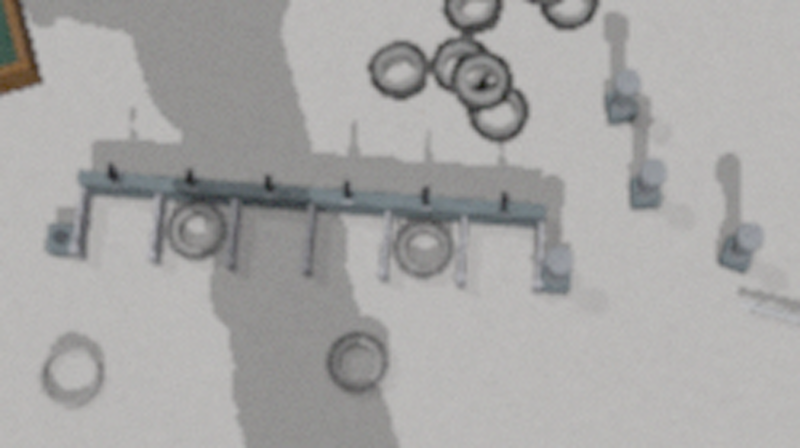

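View pics/cs.png

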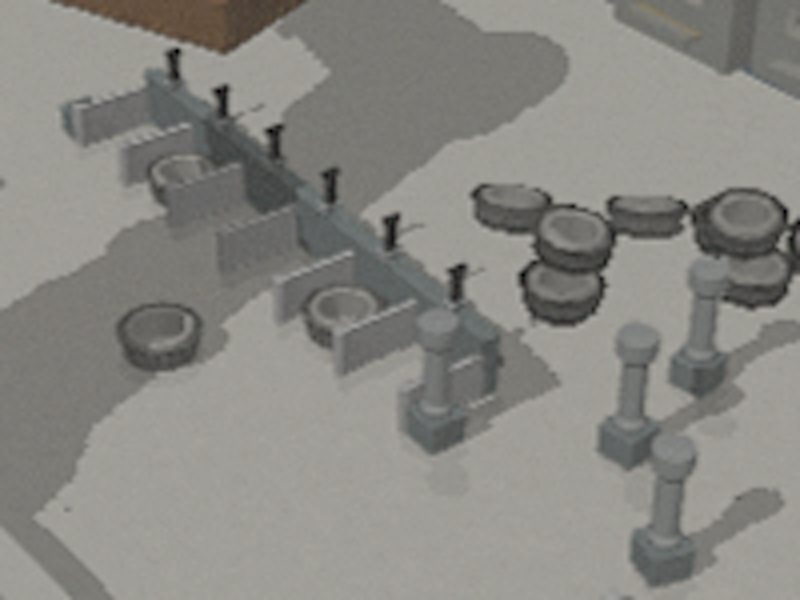

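```bash
cat > loc.py <<'E'
from h import *
import sys
def tabs(d,box,th):
    im=d['frame'].max(axis=2).astype(float); x0,y0,x1,y1=box
    m=(im[y0:y1,x0:x1]<th).astype('uint8')
    n,l,s,c=cv2.connectedComponentsWithStats(m,connectivity=8)
    return [(s[i].tolist(),(c[i]+[x0,y0]).round(2).tolist()) for i in range(1,n)]
E
python3 - <<'E'
from loc import *
T=env.read_camera('top');S=env.read_camera('scene')
for th in(45,55,65):
  print(th);
  for r in tabs(T,(195,215,345,240),th):print(' T',r)
  for r in tabs(S,(262,168,355,240),th):print(' S',r)
E
```

```text
45
 T ([9, 7, 3, 5, 11], [204.82, 223.91])
 T ([33, 8, 4, 6, 15], [229.13, 225.8])
 T ([57, 10, 4, 5, 12], [253.58, 227.5])
 T ([82, 12, 3, 5, 7], [278.0, 229.14])
 T ([31, 15, 41, 6, 119], [245.77, 232.17])
 T ([107, 14, 2, 5, 9], [302.56, 230.78])
 T ([132, 16, 2, 5, 6], [327.17, 232.83])
 T ([74, 19, 3, 2, 4], [269.75, 234.75])
 T ([103, 22, 1, 1, 1], [298.0, 237.0])
 T ([105, 22, 7, 3, 8], [303.0, 238.0])
 S ([13, 1, 2, 1, 2], [275.5, 169.0])
 S ([23, 0, 8, 5, 18], [288.39, 169.56])
 S ([21, 3, 1, 1, 1], [283.0, 171.0])
 S ([10, 4, 3, 10, 25], [273.16, 176.16])
 S ([22, 13, 4, 9, 24], [285.21, 185.46])
 S ([18, 21, 25, 24, 272], [292.81, 201.03])
 S ([8, 31, 1, 1, 1], [270.0, 199.0])
 S ([4, 32, 3, 5, 6], [267.0, 202.0])
 S ([48, 34, 5, 9, 29], [312.1, 205.79])
 S ([6, 38, 4, 5, 11], [269.55, 208.09])
 S ([86, 38, 7, 11, 34], [350.71, 211.62])
 S ([47, 45, 1, 1, 1], [309.0, 213.0])
 S ([50, 44, 1, 1, 1], [312.0, 212.0])
 S ([42, 46, 4, 9, 17], [304.94, 218.12])
 S ([64, 46, 4, 9, 26], [327.15, 217.88])
 S ([66, 56, 1, 1, 1], [328.0, 224.0])
 S ([80, 58, 5, 12, 34], [344.03, 230.4
[... 3072 characters left out ...]
[223.0, 239.0])
 S ([7, 0, 1, 1, 1], [269.0, 168.0])
 S ([9, 0, 24, 6, 74], [283.36, 169.41])
 S ([0, 4, 78, 68, 1774], [294.66, 209.65])
 S ([86, 38, 7, 12, 50], [351.14, 211.86])
 S ([91, 39, 2, 2, 3], [353.67, 207.67])
 S ([21, 47, 1, 1, 1], [283.0, 215.0])
 S ([58, 48, 4, 4, 6], [321.33, 217.83])
 S ([11, 51, 1, 1, 1], [273.0, 219.0])
 S ([14, 50, 1, 1, 1], [276.0, 218.0])
 S ([35, 58, 1, 1, 1], [297.0, 226.0])
 S ([80, 58, 6, 14, 56], [344.3, 232.52])
 S ([73, 60, 2, 2, 2], [335.5, 228.5])
 S ([75, 62, 3, 4, 5], [338.2, 231.4])
 S ([48, 65, 6, 7, 28], [312.36, 236.07])
 S ([0, 67, 19, 5, 64], [270.33, 237.48])
 S ([79, 68, 1, 1, 1], [341.0, 236.0])
 S ([87, 70, 1, 2, 2], [349.0, 238.5])
```

```bash
python3 - <<'E'
from loc import *
T=env.read_camera('top');S=env.read_camera('scene')
tp=[(204.9,223.9),(229.1,225.8),(253.6,227.5),(278,229.2),(302.5,230.9),(327.2,232.9)]
sp={0:(273.2,176.2),1:(285.2,185.5),3:(312.1,205.8),4:(327.2,218),5:(344,230.5)}
P=np.array([onz(T,*p,.057) for p in tp]);print('top z57',P.round(4))
for i,p in sp.items():
    c1,r1=ray(T,*tp[i]);c2,r2=ray(S,*p)
    A=np.stack([r1,-r2],1);k=np.linalg.lstsq(A,c2-c1,rcond=None)[0];a=c1+k[0]*r1;b=c2+k[1]*r2
    print(i,((a+b)/2).round(4),'gap',np.linalg.norm(a-b).round(4))
m=P[:,:2].mean(0);u,s,v=np.linalg.svd(P[:,:2]-m);yv=v[0]*np.sign(v[0][1]);xv=np.array([yv[1],-yv[0]])
print('mean',m,'y',yv,'x',xv,'yaw',np.degrees(np.arctan2(xv[1],xv[0])),((P[:,:2]-m)@yv).round(4),((P[:,:2]-m)@xv).round(4))
o=m-.062*xv;np.savez('rack.npz',o=o,x=xv,y=yv);print('o',o)
# bearing/loose
for d,box in((T,(262,265,302,302)),):
    x0,y0,x1,y1=box;im=d['frame'].mean(axis=2)[y0:y1,x0:x1]
    cv2.imwrite('pics/b.png',cv2.resize(im,None,fx=14,fy=14,interpolation=0))
for n,X,z in(('mouth',0,0),('f post',.015,0)): pass
im=T['frame'][:,:,::-1].copy();im=cv2.resize(im,None,fx=4,fy=4,interpolation=2);im=np.clip(255*(im/255.)**.6,0,255).astype('uint8')
g=lambda x,y,z:tuple(int(4*a+1.5) for a in proj(T,[*(o+x*xv+y*yv),z]))
for k in range(7):
    y=-.186+.062*k
    cv2.line(im,g(.001,y,.03),g(.056,y,.03),(0,255,0),1)
cv2.line(im,g(.056,-.188,.04),g(.056,.188,.04),(0,0,255),1);cv2.line(im,g(.068,-.188,.04),g(.068,.188,.04),(0,0,255),1)
cv2.circle(im,g(.015,-.2,.078),5,(255,0,0),1);cv2.circle(im,g(.015,.2,.02),5,(255,0,0),1)
cv2.imwrite('pics/ov.png',im[780:1240,700:1480])
E
```

```text
top z57 [[ 0.5791  0.1961  0.057 ]
 [ 0.5741  0.1346  0.057 ]
 [ 0.5697  0.0726  0.057 ]
 [ 0.5653  0.0109  0.057 ]
 [ 0.5609 -0.0509  0.057 ]
 [ 0.5557 -0.113   0.057 ]]
0 [0.5786 0.1968 0.0557] gap 0.0018
1 [0.5736 0.1352 0.056 ] gap 0.0017
3 [0.564  0.0114 0.058 ] gap 0.0023
4 [ 0.5598 -0.0501  0.0564] gap 0.0028
5 [ 0.555  -0.1126  0.0571] gap 0.0016
mean [0.56746091 0.04171551] y [0.07417338 0.99724536] x [ 0.99724536 -0.07417338] yaw -4.253728289851703 [ 0.1548  0.0931  0.0309 -0.0309 -0.0928 -0.1552] [ 0.0001 -0.0003 -0.0001  0.0001  0.0003 -0.0002]
o [0.5056317  0.04631426][ WARN:0@5.740] global loadsave.cpp:1063 imwrite_ Unsupported depth image for selected encoder is fallbacked to CV_8U.
```

View pics/ov.png

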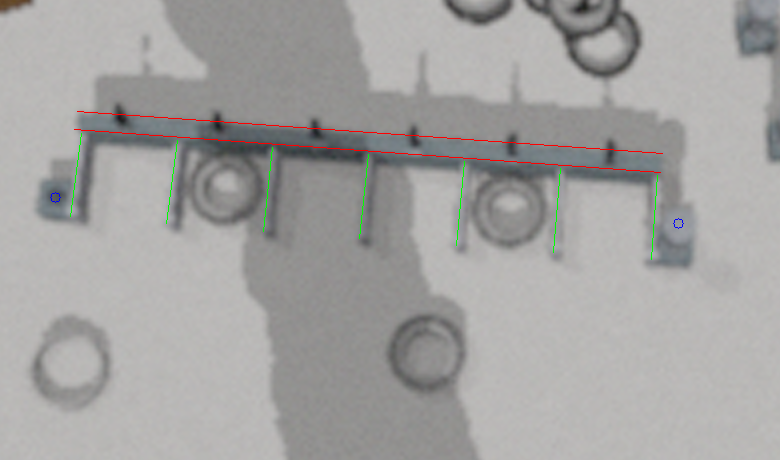

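View pics/b.png

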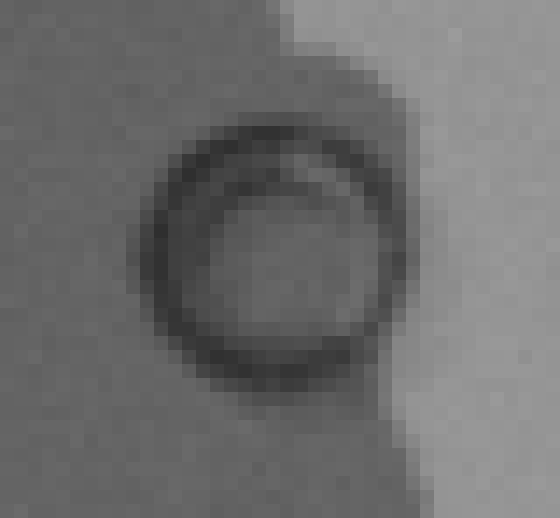

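```bash
cat >> h.py <<'E'
from scipy.spatial.transform import Rotation as Ro
k=np.load('rack.npz');o_,x_,y_=k['o'],k['x'],k['y']
o_=o_+np.array([-.0003,.0004])
def W(x,y): return o_+x*x_+y*y_
def rk(p): q=np.array(p)[:2]-o_; return np.array([q@x_,q@y_])
def Rt(o): return Ro.from_euler('xyz',o['tool_rot'],degrees=True).as_matrix()
def st():
    o=env.get_obs();R=Rt(o);p=o['tool_pos']
    print('t',round(o['time_s'],2),'p',p.round(4),'rack',rk(p).round(4),'F',o['force'].round(1),'w',round(o['grip_width'],4),'q',o['qpos'].round(1));print(R.round(4).tolist());return o,R
def plan(target,jaw=None):
    o,R=st();d=np.array(target)-o['tool_pos'];print('shift units',(R.T@d/.04).round(3))
    if jaw is not None:
        j=np.array([*jaw,0.])
        for s in(1,-1):
            Rd=np.stack([[0,0,-1],np.cross(s*j,[0,0,-1]),s*j],1)
            print('turn units',s,(Ro.from_matrix(R.T@Rd).as_rotvec(degrees=True)/120).round(3))
E
python3 - <<'E'
from h import *
T=env.read_camera('top')
b=onz(T,281.3,282.8,.01);print('bearing',b.round(4),rk(b).round(4))
S=env.read_camera('scene')
bs=onz(S,230+160/4,160+337/4,.009);print('scene',bs.round(4),rk(bs).round(4))
print('start flick',W(.062,-.195),'end',W(.062,-.01))
for nm,uv,z in(('post',(170+555/3.2,170+262/3.2),.078),('ring',(170+73/3.2,170+370/3.2),.006)):
  q=onz(T,*uv,z);print(nm,q,rk(q),np.hypot(*q[:2]))
plan([*W(.062,-.2),.2],jaw=y_)
E
```

```text
bearing [0.4361 0.0039 0.01  ] [-0.0658 -0.0478]
scene [0.4345 0.0042 0.009 ] [-0.0675 -0.0477]
start flick [ 0.5526971  -0.15234734] end [0.56641918 0.03214305]
post [ 0.5025893  -0.15237934  0.078     ] [ 0.01203261 -0.19874858] 0.5251813717470634
ring [0.42926612 0.23074968 0.006     ] [-0.08950657  0.17788643] 0.4873549164130904
t 0.45 p [0.2258 0.6095 0.1864] rack [-0.3205  0.5405] F [ 0.  -0.6 -0.2] w 0.087 q [-68.9  18.4  -4.   83.1   1.3  78.5  -3.3]
[[-0.0, -0.9377, 0.3474], [-0.0001, 0.3474, 0.9377], [-1.0, -0.0, -0.0001]]
shift units [ -0.339 -14.314 -15.14 ]
turn units 1 [-0.134 -0.     0.   ]
turn units -1 [1.366 0.    0.   ]
```

drive_tool --increments '[[[0,0,0],[-0.067,0,0]],[[0,0,0],[-0.067,0,0]],[[0,0,0],[0,0,0]]]' --hand -1 --squeeze 10

```text
time_s: 0.75
tool_pos: [0.2259, 0.6095, 0.1865]
tool_rot: [16.9, 90.0, 102.7]
force: [0.2, 0.3, 0.2]
grip_width: 0.0703
```

```bash
python3 -c "
from h import *
plan([*W(.062,-.2),.18],y_)"
```

```text
t 0.75 p [0.2259 0.6095 0.1865] rack [-0.3205  0.5405] F [0.2 0.3 0.2] w 0.0703 q [-67.2  18.5  -6.1  83.    2.   78.6  12.4]
[[-0.0, -0.9973, 0.0737], [0.0001, 0.0737, 0.9973], [-1.0, 0.0, 0.0001]]
shift units [  0.16   -9.552 -18.518]
turn units 1 [ 0.  0. -0.]
turn units -1 [-1.5  0.   0. ]
```

drive_tool --increments '[[[0,-0.48,-0.93],[0,0,0]],[[0,-0.48,-0.93],[0,0,0]],[[0,-0.48,-0.93],[0,0,0]],[[0,-0.48,-0.93],[0,0,0]],[[0,-0.48,-0.93],[0,0,0]],[[0,-0.48,-0.93],[0,0,0]],[[0,-0.48,-0.93],[0,0,0]],[[0,-0.48,-0.93],[0,0,0]],[[0,-0.48,-0.93],[0,0,0]],[[0,-0.48,-0.93],[0,0,0]]]'

```text
time_s: 1.75
tool_pos: [0.3903, 0.2228, 0.1868]
tool_rot: [-29.6, 89.9, 55.9]
force: [1.6, -0.3, 0.1]
grip_width: 0.0015
```

drive_tool --increments '[[[0,-0.48,-0.93],[0,0,0]],[[0,-0.48,-0.93],[0,0,0]],[[0,-0.48,-0.93],[0,0,0]],[[0,-0.48,-0.93],[0,0,0]],[[0,-0.48,-0.93],[0,0,0]],[[0,-0.48,-0.93],[0,0,0]],[[0,-0.48,-0.93],[0,0,0]],[[0,-0.48,-0.93],[0,0,0]],[[0,-0.48,-0.93],[0,0,0]],[[0,0,0],[0,0,0]]]'

```text
time_s: 2.75
tool_pos: [0.5378, -0.1295, 0.1868]
tool_rot: [-160.6, 89.7, -75.6]
force: [-0.3, -0.1, 0.9]
grip_width: 0.0005
```

```bash
python3 -c "
from h import *
plan([*W(.062,-.2),.08],y_);snap('wrist','w1.png');snap('top','t1.png')"
```

```text
t 2.75 p [ 0.5378 -0.1295  0.1868] rack [ 0.0455 -0.1733] F [-0.3 -0.1  0.9] w 0.0005 q [-23.7   6.9  37.5  98.4  -4.1  76.   99.6]
[[0.0011, -0.9962, 0.0866], [-0.0045, 0.0865, 0.9962], [-1.0, -0.0015, -0.0044]]
shift units [ 2.673 -0.417 -0.651]
turn units 1 [-0.006 -0.002  0.001]
turn units -1 [1.494e+00 1.000e-03 3.000e-03]
```

View pics/w1.png

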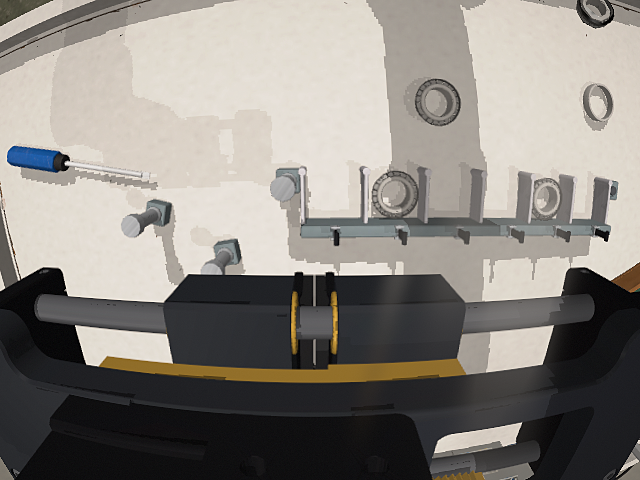

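drive_tool --increments '[[[0,-0.42,-0.65],[-0.006,0,0]],[[0.8,0,0],[0,0,0]],[[0.9,0,0],[0,0,0]],[[0.9,0,0],[0,0,0]],[[0.3,0,0],[0,0,0]],[[0.3,0,0],[0,0,0]],[[0,0,0],[0,0,0]],[[0,0,0],[0,0,0]]]'

```text
time_s: 3.65
tool_pos: [0.5532, -0.1494, 0.0599]
tool_rot: [-86.2, 89.9, 0.2]
force: [-0.1, 0.3, -0.5]
grip_width: 0.0007
```

```bash
python3 -c "
from h import *
plan([*W(.062,-.02),.055],y_);d=snap('wrist','w2.png');d=snap('scene','s2.png')
import cv2
a=cv2.imread('pics/s2.png');cv2.imwrite('pics/s2c.png',cv2.resize(a[140:300,240:440],None,fx=3.8,fy=3.8,interpolation=2))"
```

```text
t 3.65 p [ 0.5532 -0.1494  0.0599] rack [ 0.0623 -0.192 ] F [-0.1  0.3 -0.5] w 0.0007 q [-19.4  16.7  37.1 104.3 -11.3  62.6 108.2]
[[0.0022, -0.9981, 0.0614], [0.0, 0.0614, 0.9981], [-1.0, -0.0022, 0.0001]]
shift units [ 0.122 -0.047  4.3  ]
turn units 1 [0.006 0.    0.001]
turn units -1 [-1.494 -0.002  0.   ]
```

View pics/s2c.png

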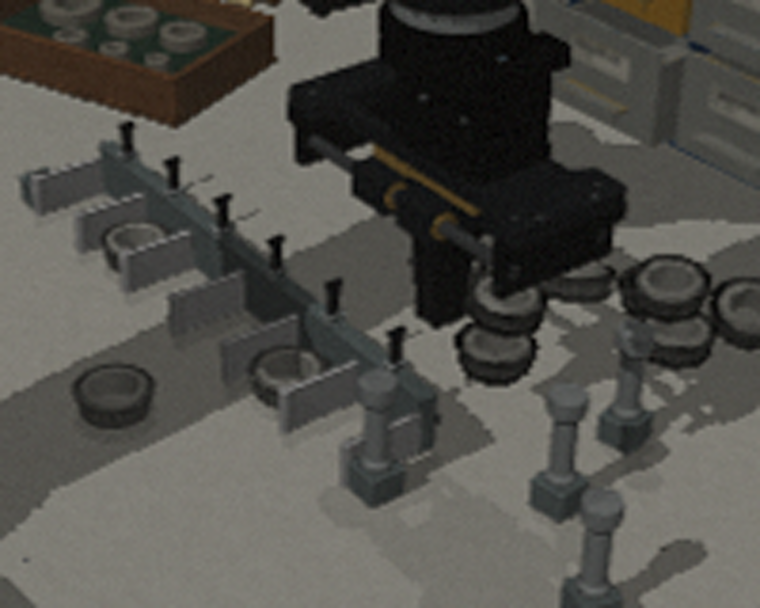

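```bash
python3 -c "
from h import *
d=env.read_camera('scene');p=env.get_obs()['tool_pos'];print(proj(d,p),proj(d,[*W(.062,-.155),.057]))"
```

```text
(np.float64(355.3329480289152), np.float64(237.2468156592428)) (np.float64(344.5493105146683), np.float64(230.3082654864732))
```

```bash
python3 -c "
from h import *
d=env.read_camera('scene');a=d['frame'][195:255,320:400,::-1].astype(float);a=np.clip(255*(a/255)**.5,0,255).astype('uint8');cv2.imwrite('pics/z.png',cv2.resize(a,None,fx=9,fy=9,interpolation=0))"
```

```text
(no output)
```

View pics/z.png

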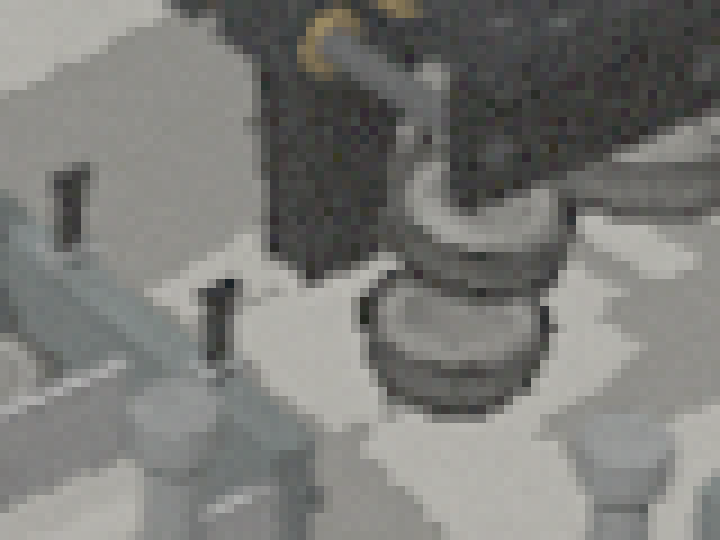

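View pics/w2.png

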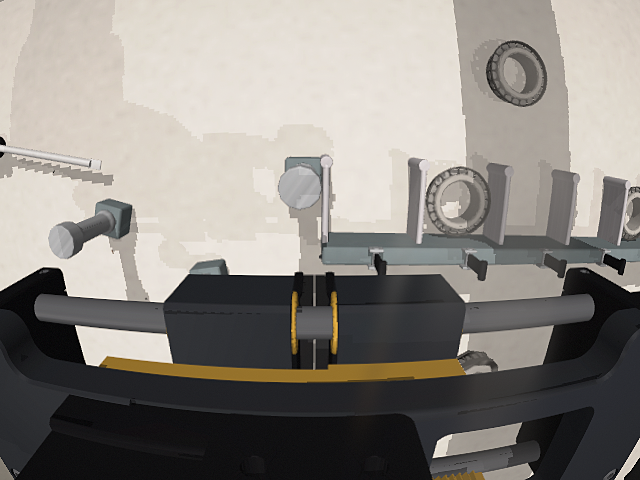

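```bash
python3 -c "
from h import *
d=env.read_camera('wrist');s=env.read_camera('scene');p=env.get_obs()['tool_pos']
R=np.array(d['R']);t=np.array(d['t'])
c=R@p+t;th=np.arctan2(np.hypot(*c[:2]),c[2]);e=c[:2]/np.hypot(*c[:2])*th*d['fx'];print('tcp in wrist',e+[d['cx'],d['cy']], 'cam',-R.T@t)
for z in(.05,.06,.07,.08,.09):
  q=onz(s,355,226,z);print(z,q.round(4),rk(q).round(4))
def wray(u,v):
  x=np.array([u-d['cx'],v-d['cy']]);r=np.hypot(*x);th=r/d['fx'];return -R.T@t,R.T@np.array([*(x/r*np.sin(th)),np.cos(th)])
c1,r1=wray(315,273);c2,r2=ray(s,355,226)
k=np.linalg.lstsq(np.stack([r1,-r2],1),c2-c1,rcond=None)[0];a=c1+k[0]*r1;b=c2+k[1]*r2;print(a,b,rk(a))
"
```

```text
tcp in wrist [315.5777235  265.96070549] cam [ 0.48250974 -0.14613556  0.25793535]
0.05 [ 0.592  -0.1069  0.05  ] [ 0.0978 -0.1468]
0.06 [ 0.5816 -0.1176  0.06  ] [ 0.0883 -0.1582]
0.07 [ 0.5713 -0.1284  0.07  ] [ 0.0788 -0.1697]
0.08 [ 0.561  -0.1391  0.08  ] [ 0.0693 -0.1812]
0.09 [ 0.5507 -0.1498  0.09  ] [ 0.0598 -0.1926]
[ 0.54525358 -0.14955682  0.0903874 ] [ 0.54884321 -0.15171753  0.09177578] [ 0.05437    -0.19276928]
```

drive_tool --increments '[[[0.12,-0.04,0.4],[0.006,0,0]],[[0,0,0.5],[0,0,0]],[[0,0,0],[0,0,0]]]'

```text
time_s: 4.25
tool_pos: [0.5568, -0.1102, 0.0536]
tool_rot: [1.5, 89.9, 87.5]
force: [1.3, 0.9, 0.3]
grip_width: 0.0003
```

```bash
python3 -c "
from h import *
d=env.read_camera('scene');a=d['frame'][195:255,320:400,::-1].astype(float);a=np.clip(255*(a/255)**.5,0,255).astype('uint8');cv2.imwrite('pics/z2.png',cv2.resize(a,None,fx=9,fy=9,interpolation=0));st();print(proj(d,env.get_obs()['tool_pos']));snap('wrist','w3.png')"
```

```text
t 4.3 p [ 0.5566 -0.1123  0.0538] rack [ 0.0629 -0.1548] F [-0.3  0.1  0.2] w 0.0003 q [-22.5  16.4  36.2 105.2 -10.9  61.9 103.7]
[[0.0004, -0.9975, 0.0713], [0.0005, 0.0713, 0.9975], [-1.0, -0.0004, 0.0006]]
(np.float64(344.7964301549817), np.float64(231.31857036003063))
```

View pics/z2.png

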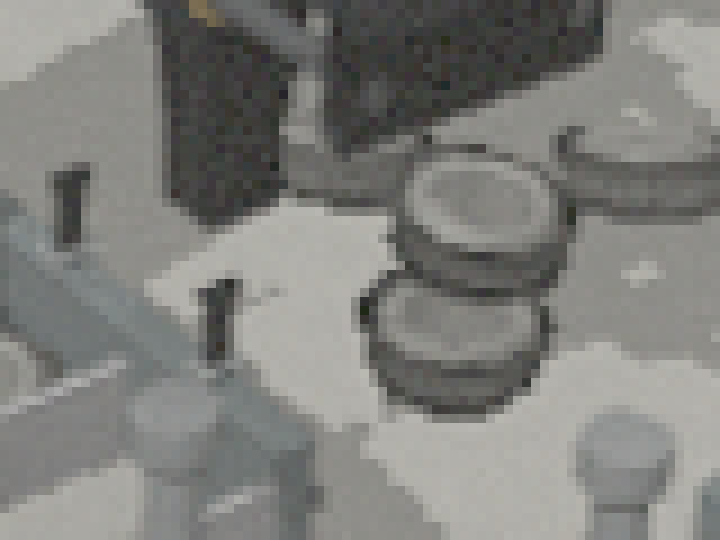

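View pics/w3.png

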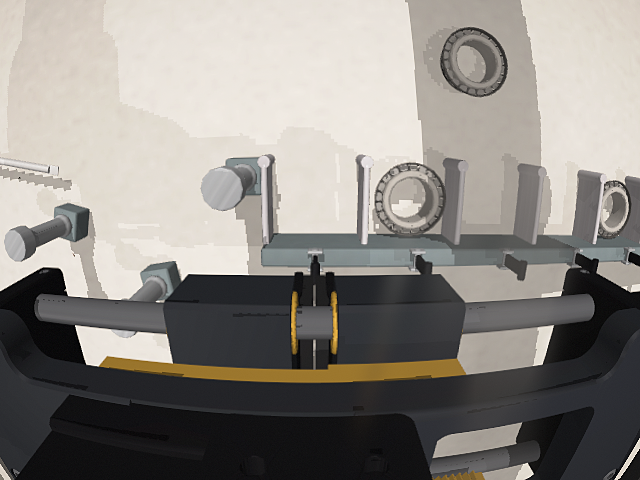

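```bash
python3 -c "
from h import *
s=env.read_camera('scene')
for z in(.053,.07,.08,.085,.09,.1):
  print(z,[np.round(proj(s,[*W(.0629+a,-.1548+b),z]),1).tolist() for a,b in((-.0095,-.015),(.0095,-.015),(-.0095,.015),(0,0))])
"
```

```text
0.053 [[345.5, 236.3], [352.4, 233.4], [337.2, 229.9], [344.8, 231.6]]
0.07 [[345.7, 229.8], [352.7, 227.0], [337.4, 223.4], [345.0, 225.2]]
0.08 [[345.8, 225.9], [352.9, 223.1], [337.4, 219.6], [345.1, 221.4]]
0.085 [[345.9, 224.0], [352.9, 221.2], [337.5, 217.7], [345.2, 219.4]]
0.09 [[345.9, 222.0], [353.0, 219.2], [337.5, 215.7], [345.2, 217.5]]
0.1 [[346.1, 218.1], [353.2, 215.3], [337.6, 211.8], [345.4, 213.5]]
```

```bash
python3 -c "
from h import *
d=env.read_camera('top')
for u in((373.7,224.7),(365.3,196.6),(403.7,244.4)):
  q=onz(d,*u,.078);print(q.round(3),rk(q).round(3))
"
```

```text
[ 0.571 -0.228  0.078] [ 0.086 -0.269]
[ 0.645 -0.209  0.078] [ 0.158 -0.244]
[ 0.521 -0.3    0.078] [ 0.042 -0.345]
```

drive_tool --increments '[[[-0.2,0.0,0],[0,0,0]],[[0,0,-0.75],[0,0,0]],[[0,0.02,-0.75],[0,0,0]],[[0.3,0,0],[0,0,0]],[[0.3,0,0],[0,0,0]],[[0,0,0],[0,0,0]],[[0,0,0],[0,0,0]]]'

```text
time_s: 5.15
tool_pos: [0.5508, -0.1722, 0.0371]
tool_rot: [65.5, 89.9, 151.4]
force: [-0.2, -0.2, 1.0]
grip_width: 0.0002
```

```bash
python3 -c "
from h import *
d=env.read_camera('scene');a=d['frame'][195:255,320:400,::-1].astype(float);a=np.clip(255*(a/255)**.5,0,255).astype('uint8');cv2.imwrite('pics/z3.png',cv2.resize(a,None,fx=9,fy=9,interpolation=0));o,R=st();p=o['tool_pos']
r=rk(p)
for z in(p[2],.05,.06,.07,.08):print(z,[np.round(proj(d,[*W(r[0]+a,r[1]+b),z]),1).tolist() for a,b in((-.0095,-.015),(.0095,-.015),(-.0095,.015),(0,0))])
"
```

```text
t 5.2 p [ 0.5512 -0.1724  0.0376] rack [ 0.062  -0.2151] F [ 0.1 -0.8  0. ] w 0.0005 q [-16.9  19.1  37.3 104.6 -13.1  60.7 111.2]
[[-0.0002, -0.9974, 0.0724], [0.0004, 0.0724, 0.9974], [-1.0, 0.0002, 0.0004]]
0.03759842187412517 [[362.4, 256.1], [369.4, 252.9], [353.5, 249.0], [361.4, 251.0]]
0.05 [[362.6, 251.4], [369.7, 248.2], [353.7, 244.4], [361.7, 246.3]]
0.06 [[362.9, 247.5], [370.0, 244.4], [353.9, 240.5], [361.9, 242.4]]
0.07 [[363.1, 243.6], [370.3, 240.5], [354.1, 236.7], [362.1, 238.6]]
0.08 [[363.4, 239.6], [370.6, 236.5], [354.3, 232.7], [362.4, 234.6]]
```

View pics/z3.png

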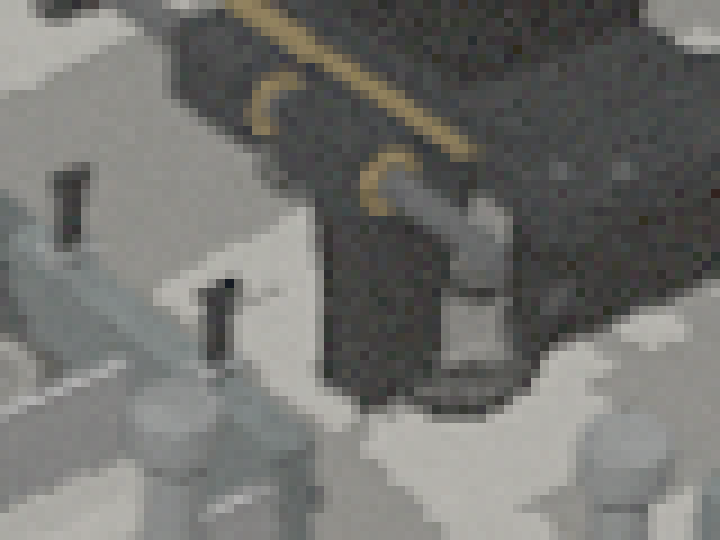

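drive_tool --increments '[[[0.22,0.0,0],[0,0,0]],[[0.21,0,0],[0,0,0]],[[0,0,0.3],[0,0,0]],[[0,0,0],[0,0,0]],[[0,0,0],[0,0,0]]]'

```text
time_s: 5.7
tool_pos: [0.5522, -0.1607, 0.0205]
tool_rot: [-54.4, 90.0, 31.5]
force: [-0.3, 0.6, 0.9]
grip_width: 0.0006
```

```bash
cat > v.py <<'E'
from h import *
import sys
d=env.read_camera('scene');a=d['frame'][195:255,320:400,::-1].astype(float);a=np.clip(255*(a/255)**.5,0,255).astype('uint8');cv2.imwrite('pics/'+sys.argv[1],cv2.resize(a,None,fx=9,fy=9,interpolation=0));o,R=st();p=o['tool_pos']
r=rk(p)
for z in(p[2],.05,.06,.07):print(z,[np.round(proj(d,[*W(r[0]+a,r[1]+b),z]),1).tolist() for a,b in((-.0095,-.015),(.0095,-.015),(-.0095,.015),(0,0))])
E
python3 v.py z4.png
```

```text
t 5.75 p [ 0.5522 -0.1612  0.0207] rack [ 0.0621 -0.2039] F [-0.1 -0.7  0.7] w 0.0005 q [-17.5  19.9  36.7 105.7 -13.8  58.8 110.6]
[[0.0006, -0.9973, 0.0732], [-0.0001, 0.0732, 0.9973], [-1.0, -0.0006, -0.0]]
0.02072654828507494 [[358.7, 259.7], [365.7, 256.6], [350.1, 252.7], [357.8, 254.6]]
0.05 [[359.3, 248.7], [366.4, 245.6], [350.5, 241.8], [358.4, 243.7]]
0.06 [[359.5, 244.8], [366.6, 241.8], [350.7, 238.0], [358.6, 239.9]]
0.07 [[359.8, 240.9], [366.9, 237.9], [350.9, 234.1], [358.8, 236.0]]
```

View pics/z4.png

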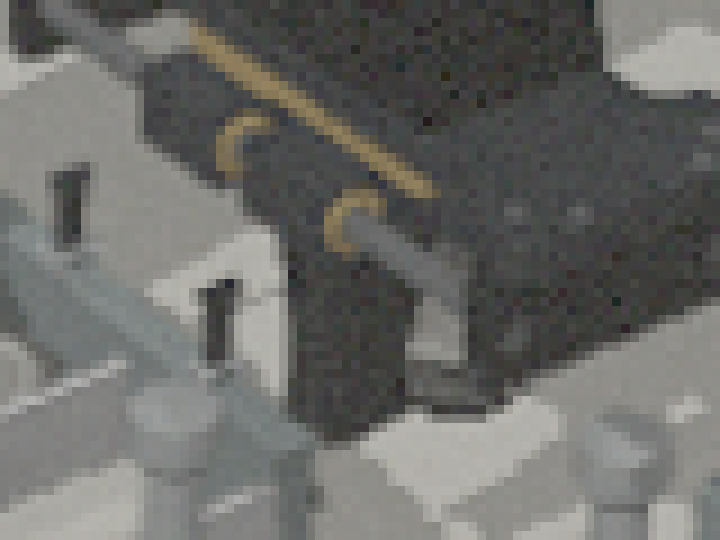

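drive_tool --increments '[[[0.08,0.0,0.3],[0,0,0]],[[0,0,0.4],[0,0,0]],[[0,0,0.4],[0,0,0]],[[0,0,0],[0,0,0]]]'

```text
time_s: 6.15
tool_pos: [0.5555, -0.1145, 0.0171]
tool_rot: [7.5, 89.9, 93.5]
force: [-0.3, 0.3, 1.1]
grip_width: 0.0004
```

```bash
python3 v.py z5.png
```

```text
t 6.2 p [ 0.5554 -0.1162  0.0173] rack [ 0.062  -0.1588] F [ 0.1 -1.1  0.9] w 0.0006 q [-21.5  19.1  35.8 106.9 -13.1  58.  105.7]
[[0.0003, -0.9974, 0.0716], [0.0004, 0.0716, 0.9974], [-1.0, -0.0002, 0.0004]]
0.01729333356873345 [[345.8, 250.6], [352.6, 247.6], [337.7, 244.0], [345.1, 245.8]]
0.05 [[346.2, 238.5], [353.2, 235.6], [337.9, 232.0], [345.5, 233.7]]
0.06 [[346.3, 234.7], [353.3, 231.8], [338.0, 228.2], [345.6, 230.0]]
0.07 [[346.5, 230.8], [353.5, 228.0], [338.1, 224.4], [345.8, 226.2]]
```

View pics/z5.png

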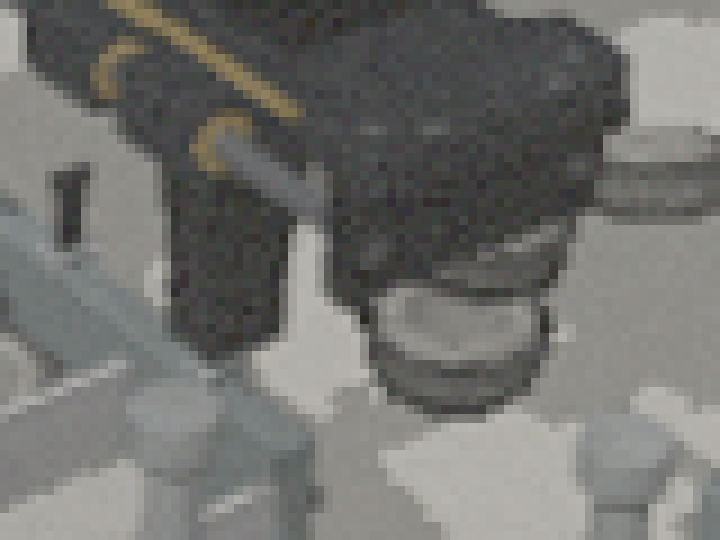

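drive_tool --increments '[[[0,0,0.35],[0,0,0]],[[0,0,0.35],[0,0,0]],[[0,0,0.35],[0,0,0]],[[0,0,0.35],[0,0,0]],[[0,0,0.35],[0,0,0]],[[0,0,0.35],[0,0,0]],[[0,0,0.35],[0,0,0]],[[0,0,0.35],[0,0,0]],[[0,0,0.3],[0,0,0]],[[0,0,0],[0,0,0]]]'

```text
time_s: 7.2
tool_pos: [0.5644, 0.0086, 0.0171]
tool_rot: [13.5, 90.0, 99.4]
force: [0.2, -0.8, 1.0]
grip_width: 0.0005
```

```bash
python3 -c "
from h import *
st();d=env.read_camera('scene');a=d['frame'][170:260,270:370,::-1].astype(float);a=np.clip(255*(a/255)**.5,0,255).astype('uint8');cv2.imwrite('pics/z6.png',cv2.resize(a,None,fx=6.5,fy=6.5,interpolation=0))"
```

```text
t 7.2 p [0.5644 0.0086 0.0171] rack [ 0.0617 -0.0336] F [ 0.2 -0.8  1. ] w 0.0005 q [-31.8  18.2  32.8 107.3 -11.6  57.8  91.9]
[[-0.0001, -0.9975, 0.0709], [0.0008, 0.0709, 0.9975], [-1.0, 0.0002, 0.0008]]
```

View pics/z6.png

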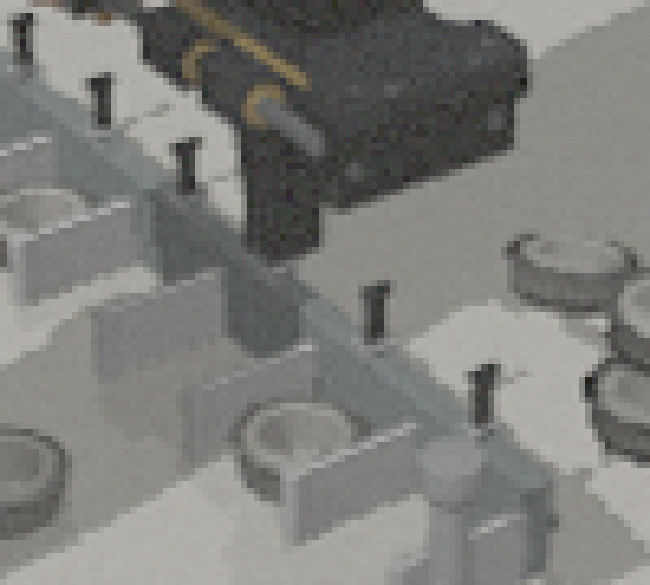

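drive_tool --increments '[[[0,0,0.25],[0,0,0]],[[0,0,0],[0,0,0]],[[-0.5,0,0],[0,0,0]],[[-1,0,0],[0,0,0]],[[-1,0,0],[0,0,0]],[[-0.5,0,0],[0,0,0]],[[0,0,0],[0,0,0]]]' --hand -0.17

```text
time_s: 7.95
tool_pos: [0.5676, 0.0161, 0.1409]
tool_rot: [-68.2, 89.6, 17.6]
force: [-0.5, 0.1, -0.1]
grip_width: 0.0356
```

```bash
python3 -c "
from h import *
st();d=snap('wrist','w7.png');d=env.read_camera('scene');a=d['frame'][170:260,270:370,::-1].astype(float);a=np.clip(255*(a/255)**.5,0,255).astype('uint8');cv2.imwrite('pics/z7.png',cv2.resize(a,None,fx=6.5,fy=6.5,interpolation=0))"
```

```text
t 7.95 p [0.5676 0.0161 0.1409] rack [ 0.0643 -0.0259] F [-0.5  0.1 -0.1] w 0.0356 q [-34.8  10.5  34.4 100.1  -6.4  70.9  86.9]
[[0.0067, -0.9972, 0.0746], [0.0021, 0.0746, 0.9972], [-1.0, -0.0065, 0.0026]]
```

View pics/z7.png

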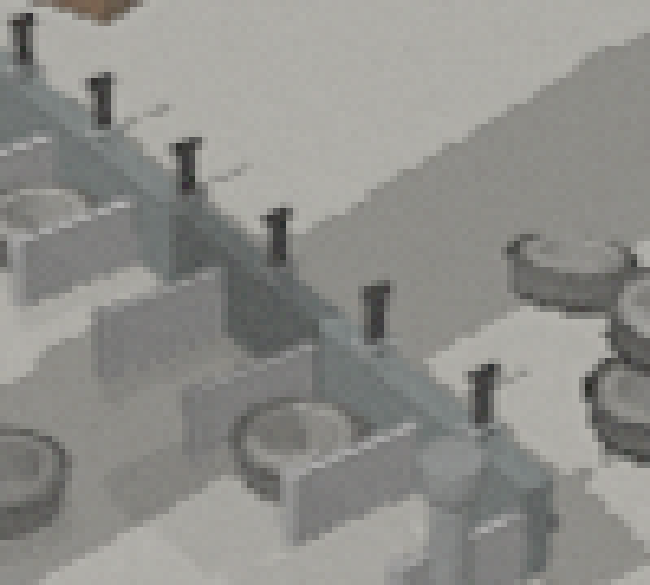

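View pics/w7.png

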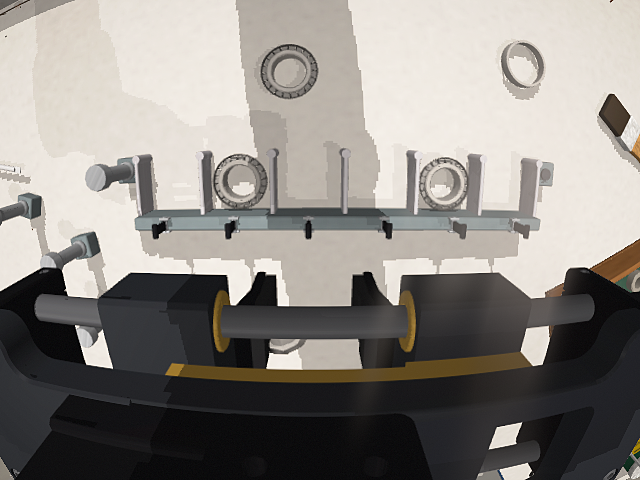

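drive_tool --increments '[[[0,0.9,-0.14],[0,0,0]],[[0,0.9,-0.14],[0,0,0]],[[0.2,0.9,-0.14],[0,0,0]],[[0.6,0.8,-0.14],[0,0,0]],[[0.6,0.8,0],[0,0,0]],[[0.6,0,0],[0,0,0]],[[0,0,0],[0,0,0]]]'

```text
time_s: 8.75
tool_pos: [0.3872, 0.0061, 0.0536]
tool_rot: [103.5, 89.6, -170.8]
force: [-0.1, 0.6, 0.2]
grip_width: 0.036
```

```bash
python3 -c "
from h import *
plan([*W(-.110,-.048),.03],y_);d=snap('wrist','w8.png');d=snap('top','t8.png')"
```

```text
t 8.75 p [0.3872 0.0061 0.0536] rack [-0.1147 -0.0493] F [-0.1  0.6  0.2] w 0.036 q [-38.3  -9.6  31.4 127.7   5.7  61.1  75.7]
[[-0.0075, -0.9973, 0.0736], [-0.0012, 0.0736, 0.9973], [-1.0, 0.0074, -0.0018]]
shift units [ 0.589 -0.123  0.033]
turn units 1 [ 0.    -0.001 -0.004]
turn units -1 [-1.5e+00  6.0e-03 -1.0e-03]
```

View pics/w8.png

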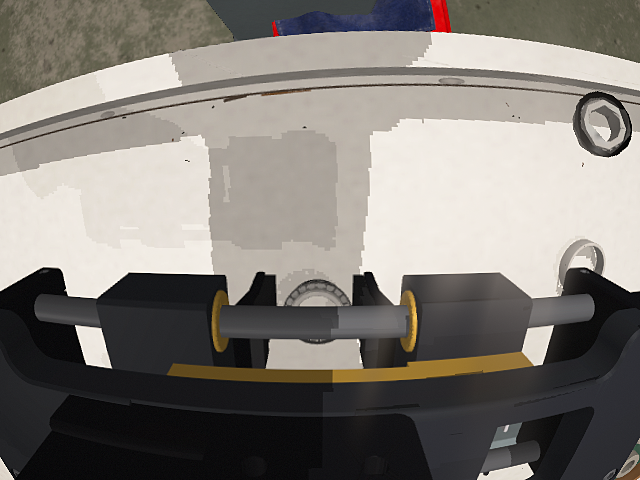

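drive_tool --increments '[[[0.5,0,0],[0,0,-0.003]],[[0.5,0,0],[0,0,0]],[[0.4,0,0],[0,0,0]],[[0.25,0,0],[0,0,0]],[[0.15,0,0],[0,0,0]],[[0,0,0],[0,0,0]],[[0,0,0],[0,0,0]]]'

```text
time_s: 9.55
tool_pos: [0.3929, 0.0064, -0.0142]
tool_rot: [-89.2, 89.6, -3.5]
force: [0.2, 0.3, 0.3]
grip_width: 0.0362
```

```bash
python3 -c "
from h import *
plan([*W(-.110,-.048),-.028],y_);d=snap('wrist','w9.png');d=env.read_camera('scene');a=d['frame'][170:290,200:340,::-1].astype(float);a=np.clip(255*(a/255)**.5,0,255).astype('uint8');cv2.imwrite('pics/z9.png',cv2.resize(a,None,fx=5,fy=5,interpolation=0))
p=env.get_obs()['tool_pos'];print(proj(d,p),proj(d,p+[0,0,.036]))"
```

```text
t 9.55 p [ 0.3929  0.0064 -0.0142] rack [-0.1091 -0.0485] F [0.2 0.3 0.3] w 0.0362 q [-38.5  -2.3  33.6 131.4   1.7  50.1  79.7]
[[0.0072, -0.9972, 0.0741], [-0.0004, 0.0741, 0.9973], [-1.0, -0.0072, 0.0001]]
shift units [0.345 0.025 0.013]
turn units 1 [0.    0.    0.003]
turn units -1 [-1.5   -0.005  0.   ]
(np.float64(254.7760196797093), np.float64(258.85537655952766)) (np.float64(253.43180244783804), np.float64(246.0353367298436))
```

View pics/z9.png

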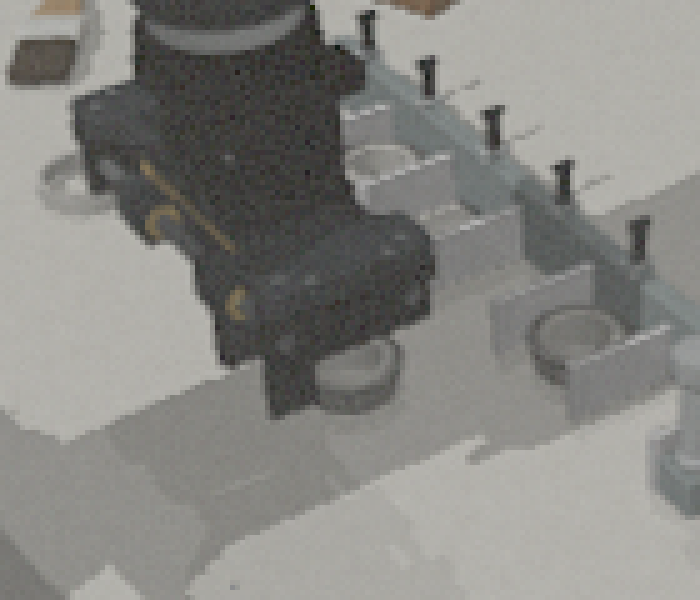

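View pics/w9.png

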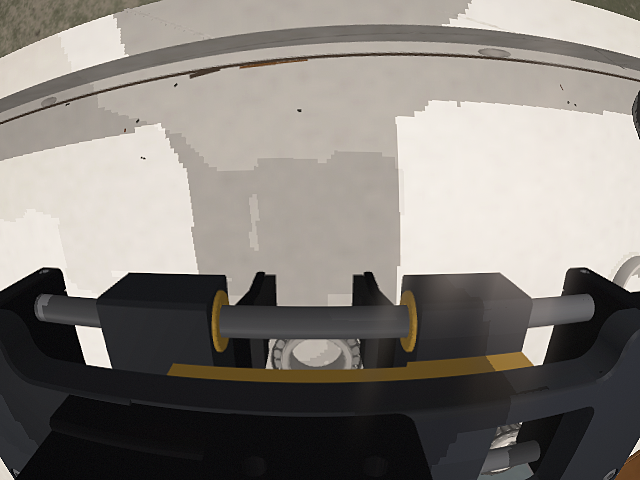

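drive_tool --increments '[[[0.18,0,0],[0,0,0.003]],[[0.16,0,0.02],[0,0,0]],[[0,0,0],[0,0,0]],[[0,0,0],[0,0,0]]]'

```text
time_s: 10.05
tool_pos: [0.3919, 0.007, -0.0287]
tool_rot: [122.4, 89.9, -151.8]
force: [0.4, 0.2, 1.2]
grip_width: 0.036
```

```bash
python3 -c "
from h import *
plan([*W(-.093,-.048),-.028],y_);d=env.read_camera('scene');a=d['frame'][170:290,200:340,::-1].astype(float);a=np.clip(255*(a/255)**.5,0,255).astype('uint8');cv2.imwrite('pics/z10.png',cv2.resize(a,None,fx=5,fy=5,interpolation=0))
r=rk(env.get_obs()['tool_pos'])
for z in(0,.005,.01,.015):print(z,proj(d,[*W(r[0]-.0095,r[1]-.030),z]))"
```

```text
t 10.05 p [ 0.3919  0.007  -0.0287] rack [-0.1102 -0.048 ] F [0.4 0.2 1.2] w 0.036 q [-3.850e+01 -1.000e-01  3.400e+01  1.317e+02  1.000e-01  4.840e+01
  8.120e+01]
[[-0.0008, -0.9973, 0.0741], [-0.0004, 0.0741, 0.9973], [-1.0, 0.0008, -0.0005]]
shift units [-0.017 -0.429 -0.001]
turn units 1 [ 0. -0. -0.]
turn units -1 [-1.5e+00  1.0e-03 -0.0e+00]
0 (np.float64(256.42471179038864), np.float64(262.2744236578338))
0.005 (np.float64(256.23983416226554), np.float64(260.4769374664816))
0.01 (np.float64(256.0539236995827), np.float64(258.66940946597197))
0.015 (np.float64(255.86697172306953), np.float64(256.8517552714647))
```

View pics/z10.png

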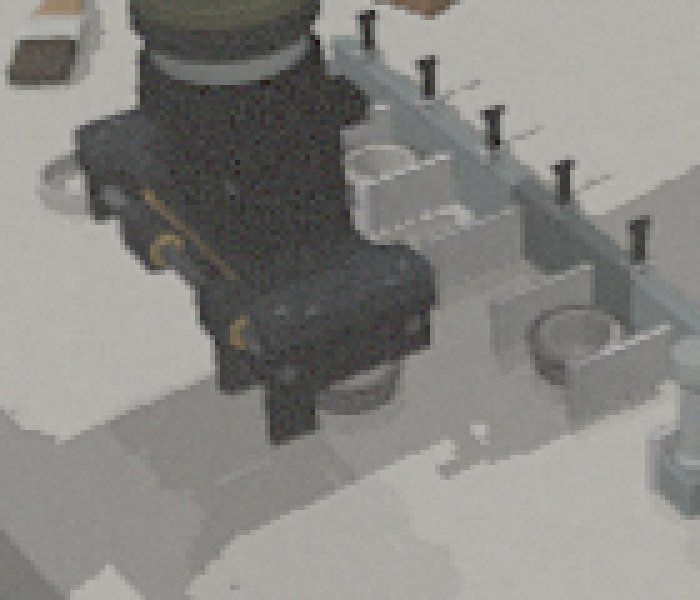

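drive_tool --increments '[[[0,-0.2,0],[0,0,0]],[[0,-0.2,0],[0,0,0]],[[0,-0.2,0.07],[0,0,0]],[[0,-0.2,0.08],[0,0,0]],[[0,-0.2,0.08],[0,0,0]],[[0,-0.1,0.04],[0,0,0]],[[0,0,0],[0,0,0]]]'

```text
time_s: 10.8
tool_pos: [0.4378, 0.0149, -0.0283]
tool_rot: [-122.5, 90.0, -36.7]
force: [-0.0, -0.0, -0.3]
grip_width: 0.0363
```

```bash
cat > v2.py <<'E'
from h import *
import sys
plan([*W(-.049,-.031),-.028],y_);d=env.read_camera('scene');a=d['frame'][170:290,200:340,::-1].astype(float);a=np.clip(255*(a/255)**.5,0,255).astype('uint8');cv2.imwrite('pics/%s_s.png'%sys.argv[1],cv2.resize(a,None,fx=5,fy=5,interpolation=0))
d=env.read_camera('top');a=d['frame'][205:305,230:330,::-1].astype(float);a=np.clip(255*(a/255)**.5,0,255).astype('uint8');cv2.imwrite('pics/%s_t.png'%sys.argv[1],cv2.resize(a,None,fx=6,fy=6,interpolation=0))
E
python3 v2.py p1
```

```text
t 10.8 p [ 0.4378  0.0149 -0.0283] rack [-0.065  -0.0367] F [-0.  -0.  -0.3] w 0.0363 q [-38.    6.5  34.1 126.   -4.8  48.7  84.9]
[[0.0006, -0.9973, 0.0737], [-0.0004, 0.0737, 0.9973], [-1.0, -0.0006, -0.0004]]
shift units [-0.008 -0.4    0.143]
turn units 1 [ 0. -0.  0.]
turn units -1 [-1.5 -0.  -0. ]
```

View pics/p1_s.png

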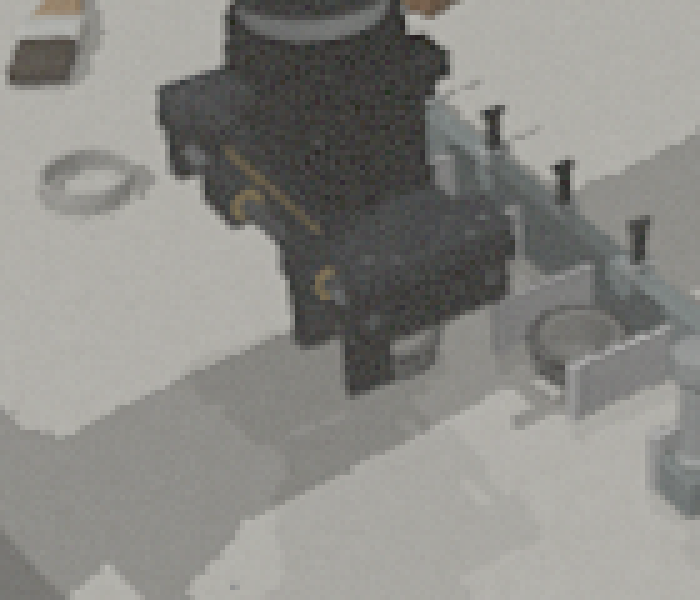

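View pics/p1_t.png

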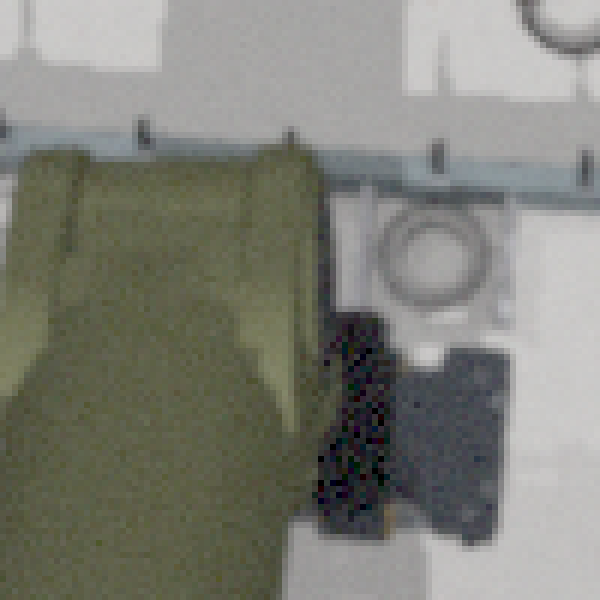

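drive_tool --increments '[[[0,-0.15,0.06],[0,0,0]],[[0,-0.15,0.06],[0,0,0]],[[0,-0.12,0.04],[0,0,0]],[[0,0,0],[0,0,0]],[[0,0,0],[0,0,0]]]'

```text
time_s: 11.4
tool_pos: [0.4544, 0.0198, -0.0283]
tool_rot: [-112.0, 90.0, -26.2]
force: [0.6, -0.5, 0.4]
grip_width: 0.0361
```

```bash
python3 v2.py p2; python3 -c "
from h import *
snap('wrist','p2w.png')"
```

```text
t 11.4 p [ 0.4544  0.0198 -0.0283] rack [-0.0488 -0.0306] F [ 0.6 -0.5  0.4] w 0.0361 q [-37.7   8.8  33.9 123.8  -6.5  49.   85.8]
[[0.0002, -0.9973, 0.074], [-0.0001, 0.074, 0.9973], [-1.0, -0.0002, -0.0001]]
shift units [-0.008  0.006 -0.011]
turn units 1 [ 0. -0.  0.]
turn units -1 [-1.5 -0.  -0. ]
```

View pics/p2_s.png

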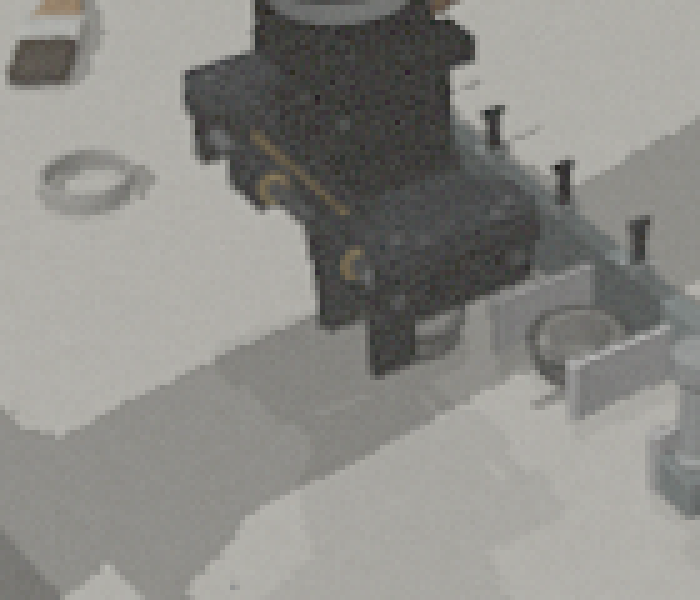

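View pics/p2w.png

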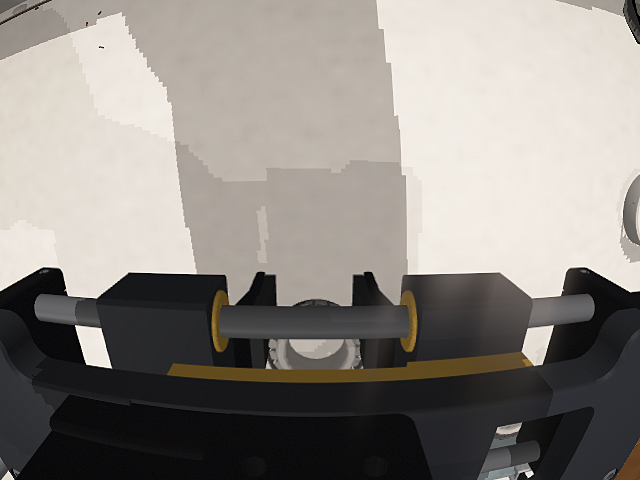

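drive_tool --increments '[[[0,0.3,-0.01],[0,0,0]],[[0,0,0],[0,0,0]],[[0,0,0],[0,0,0]],[[0,0,0],[0,0,0]],[[0,0,0],[0,0,0]]]' --hand -0.63

```text
time_s: 12.05
tool_pos: [0.4424, 0.0204, -0.0282]
tool_rot: [-69.8, 90.0, 15.9]
force: [-0.2, -0.1, 0.4]
grip_width: 0.0167
```

drive_tool --increments '[[[0,-0.15,0],[0,0,0]],[[0,-0.15,0],[0,0,0]],[[0,-0.15,0],[0,0,0]],[[0,-0.15,0],[0,0,0]],[[0,-0.15,0],[0,0,0]],[[0,-0.15,0],[0,0,0]],[[0,0,0],[0,0,0]]]'

```text
time_s: 12.75
tool_pos: [0.4793, 0.0174, -0.0282]
tool_rot: [-107.4, 89.9, -21.7]
force: [-0.5, 0.0, 0.1]
grip_width: 0.016
```

```bash
python3 v2.py p3; python3 -c "
from h import *
snap('wrist','p3w.png')"
```

```text
t 12.75 p [ 0.4793  0.0174 -0.0282] rack [-0.0238 -0.0311] F [-0.5  0.   0.1] w 0.016 q [-36.5  12.   33.8 120.6  -8.7  49.6  88.1]
[[0.0011, -0.9972, 0.0743], [-0.0005, 0.0743, 0.9972], [-1.0, -0.0012, -0.0004]]
shift units [-0.006  0.63   0.003]
turn units 1 [-0.    -0.     0.001]
turn units -1 [1.5e+00 1.0e-03 0.0e+00]
```

View pics/p3_s.png

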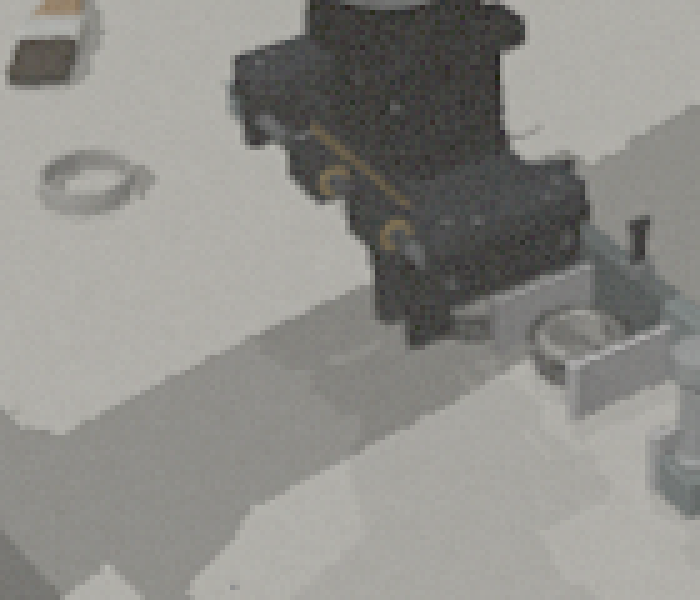

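View pics/p3w.png

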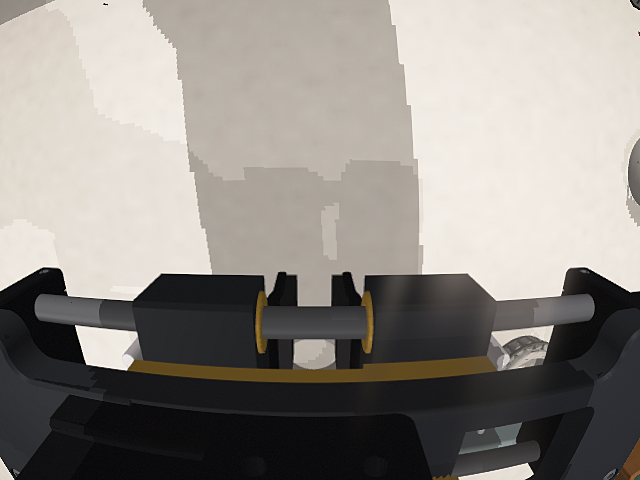

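drive_tool --increments '[[[0,-0.15,0],[0,0,0]],[[0,-0.15,0],[0,0,0]],[[0,-0.12,0],[0,0,0]],[[0,0,0],[0,0,0]]]'

```text
time_s: 13.3
tool_pos: [0.496, 0.0163, -0.0282]
tool_rot: [-101.9, 89.9, -16.2]
force: [-0.0, 0.1, -0.5]
grip_width: 0.0161
```

drive_tool --increments '[[[0,-0.06,0],[0,0,0]],[[0,0,0],[0,0,0]]]'

```text
time_s: 13.5
tool_pos: [0.4974, 0.0162, -0.0284]
tool_rot: [-122.8, 90.0, -37.0]
force: [-0.2, -0.3, 0.4]
grip_width: 0.0161
```

```bash
python3 v2.py p4; python3 -c "
from h import *
snap('wrist','p4w.png')"
```

```text
t 13.5 p [ 0.4974  0.0162 -0.0284] rack [-0.0057 -0.031 ] F [-0.2 -0.3  0.4] w 0.0161 q [-35.4  14.3  33.6 118.2 -10.2  50.3  89.7]
[[0.0, -0.9972, 0.0741], [-0.0, 0.0741, 0.9972], [-1.0, -0.0, -0.0]]
shift units [-9.000e-03  1.083e+00  1.000e-03]
turn units 1 [ 0. -0.  0.]
turn units -1 [-1.5 -0.  -0. ]
```

View pics/p4_s.png

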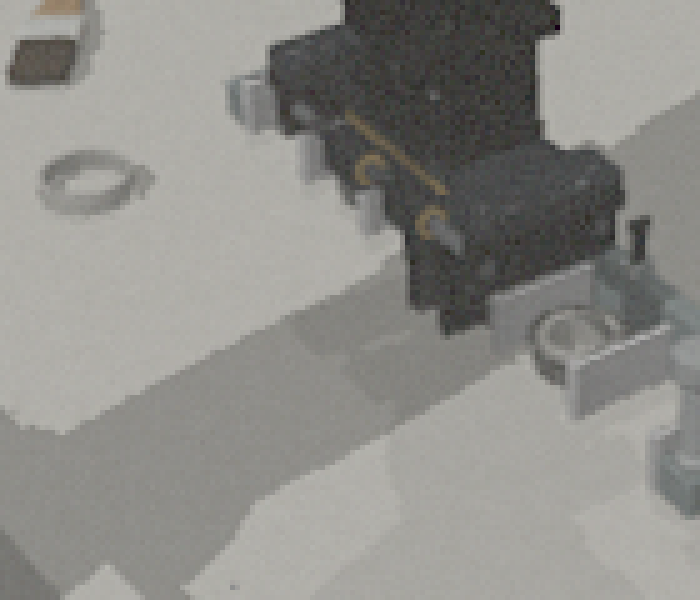

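drive_tool --increments '[[[0,-0.06,0],[0,0,0]],[[0,-0.05,0],[0,0,0]],[[0,0,0],[0,0,0]]]'

```text
time_s: 13.95
tool_pos: [0.502, 0.0159, -0.0283]
tool_rot: [-87.8, 90.0, -2.1]
force: [-0.4, 0.4, 0.2]
grip_width: 0.0165
```

drive_tool --increments '[[[0,-0.05,0],[0,0,0]],[[0,0,0],[0,0,0]]]'

```text
time_s: 14.15
tool_pos: [0.5031, 0.0158, -0.0285]
tool_rot: [90.7, 89.9, 176.5]
force: [-1.7, 0.6, 1.9]
grip_width: 0.016
```

```bash
python3 v2.py p5
```

```text
t 14.15 p [ 0.5031  0.0158 -0.0285] rack [ 0.0001 -0.031 ] F [-1.7  0.6  1.9] w 0.016 q [-35.   15.1  33.5 117.4 -10.7  50.6  90.2]
[[-0.0012, -0.9973, 0.0741], [0.0001, 0.0741, 0.9973], [-1.0, 0.0012, -0.0]]
shift units [-1.100e-02  1.227e+00  1.000e-03]
turn units 1 [ 0.    -0.    -0.001]
turn units -1 [-1.5e+00  1.0e-03 -0.0e+00]
```

drive_tool --increments '[[[0,-0.04,0],[0,0,0]],[[0,0,0],[0,0,0]],[[0,0,0],[0,0,0]]]'

```text
time_s: 14.55
tool_pos: [0.5034, 0.0158, -0.0287]
tool_rot: [89.2, 89.8, 175.0]
force: [-5.4, 0.0, 4.0]
grip_width: 0.016
```

drive_tool --increments '[[[0,0.15,0],[0,0,0]],[[0,0.5,0],[0,0,0]],[[0,0.5,0],[0,0,0]],[[-0.8,0.2,0],[0,0,0]],[[-1,0.3,-0.5],[0,0,0]],[[-1,0.3,-0.9],[0,0,0]],[[-0.5,0.3,-0.9],[0,0,0]],[[0,0,-0.9],[0,0,0]],[[0,0,-0.9],[0,0,0]],[[0,0,-0.9],[0,0,0]]]'

```text
time_s: 15.55
tool_pos: [0.4027, -0.1754, 0.1006]
tool_rot: [-74.6, 89.8, 11.1]
force: [0.2, -0.1, -0.3]
grip_width: 0.0162
```

```bash
python3 v2.py p6
```

```text
t 15.55 p [ 0.4027 -0.1754  0.1006] rack [-0.0858 -0.2291] F [ 0.2 -0.1 -0.3] w 0.0162 q [-30.9  -8.5  48.4 119.4   6.8  66.2 100.1]
[[0.0042, -0.9972, 0.0742], [0.0008, 0.0742, 0.9972], [-1.0, -0.0041, 0.0011]]
shift units [ 3.225 -0.908  4.95 ]
turn units 1 [-0.     0.001  0.002]
turn units -1 [ 1.5e+00  3.0e-03 -1.0e-03]
```

View pics/p6_t.png

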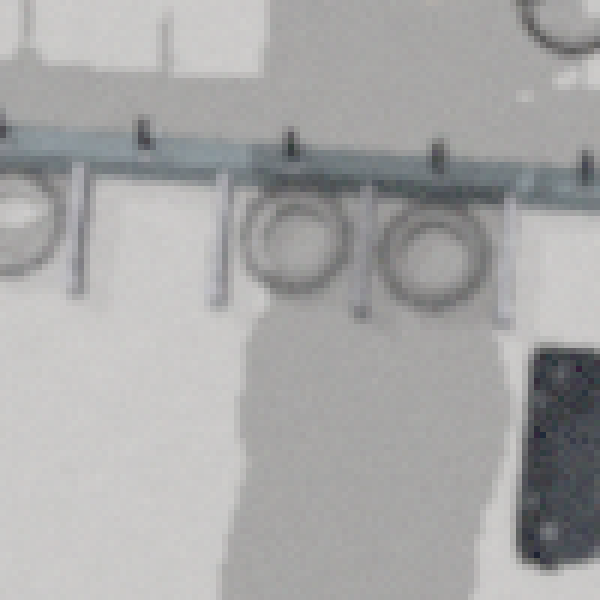

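View pics/p6_s.png

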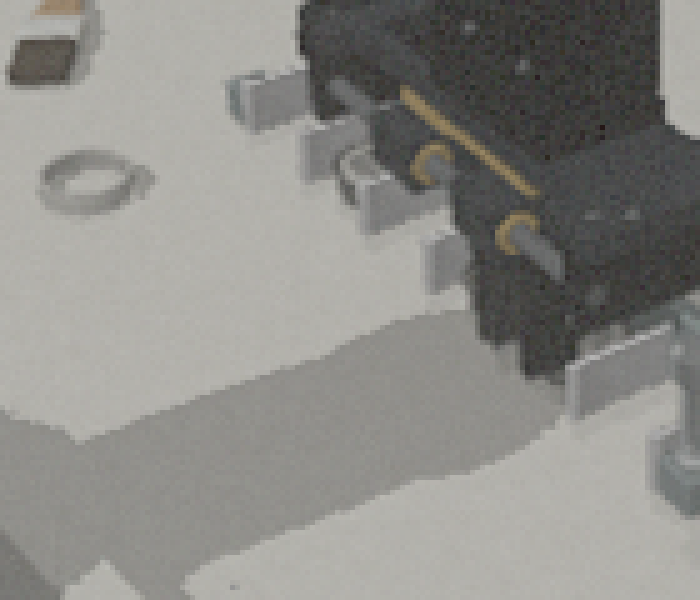

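```bash
python3 -c "
from h import *
d=env.read_camera('top')
for u,v in((297,241),(434,256)):
  q=onz(d,230+u/6-.5,205+v/6-.5,.01);print(q.round(4),rk(q).round(4))
import cv2
a=d['frame'][170:310,170:420,::-1];cv2.imwrite('pics/fin.png',cv2.resize(a,None,fx=3.2,fy=3.2,interpolation=2))
"
```

```text
[0.536  0.0119 0.01  ] [ 0.0331 -0.0324]
[ 0.5293 -0.0476  0.01  ] [ 0.0309 -0.0922]
```

View pics/fin.png

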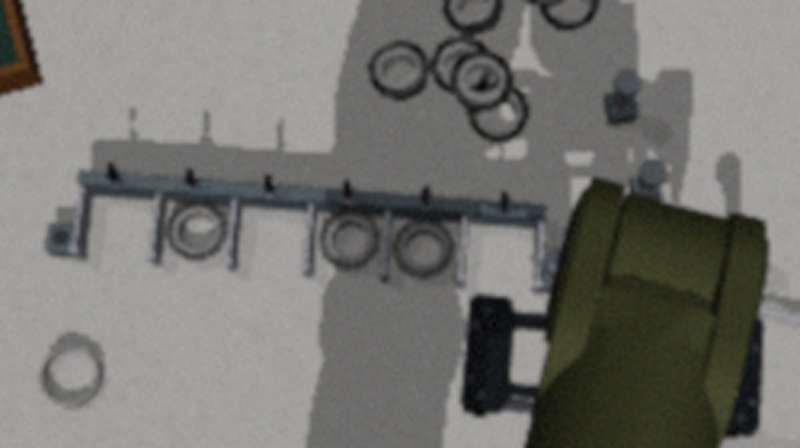

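```bash
python3 -c "
from h import *
st();print(env.sign_off())"
```

```text
t 15.7 p [ 0.4023 -0.1762  0.1004] rack [-0.0862 -0.23  ] F [-0.5  0.2  0.5] w 0.0158 q [-30.9  -8.4  48.4 119.4   6.8  66.2  99.9]
[[0.0026, -0.9968, 0.0794], [-0.0001, 0.0794, 0.9968], [-1.0, -0.0026, 0.0001]]
the job is handed in; nothing more can be done
None
```

I counted from the tall post at the rack's right end and ran the closed fingertip along the rail over the first, second and third tabs from the right. I then pushed the loose bearing across the table into that third gap until it rested against the back rail, and handed the job in at 15.7 s of the 58 s allowed.

**Bearing:** the last top view puts it at rack x ≈ 33 mm, y ≈ −32 mm. The allowed ranges are 26–40 mm and −41 to −21 mm. At the end of the push the wrist read about 5 N against the rail, the only clear contact force of the push.

**Other things:** the neighbouring racked bearing reads (31, −92) mm, and the other racked bearing and the thin ring look unmoved. The arm hid the screwdriver in the last view, but I never moved near it. After the sweep all six tabs stood upright.

**Disagreement found:** the fingertips appeared about 36 mm higher in the pictures than the reported TCP. A first try at the nominal height left the first tab untouched. I set the sweep and push heights by the camera instead (reported z about 0.017 for the sweep, −0.028 for the push).

**Not measured:** I could not read the tab angles. The flicks rest on the sweep path, the roughly 1 N felt on the wrist, and the first tab being out of sight under the fingertip in one picture.

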